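# Seat the radius leaves on the high-chair tray edge

## Task

Check the tray's wavy near edge with the two radius leaves, to match new bumper strips to it: press the yellow hollow leaf onto the rounded nose, shifting it until it no longer rocks and both its black toes bear, hold it so for about a second, pressing gently, and leave it standing there. Then do the same with the blue bulged leaf in the hollow bay beside it. Leave the red spare leaf, mug, spray bottle and biscuit cutter where they are, and never press hard on the tray.

Things in the scene. Friction and masses are not known exactly. Their poses are not given: they have to be found in the camera images.
- mount: Grey 160 x 240 x 8 mm plate fixed under a pale 200 (x) x 300 (y) mm high-chair tray. Origin on the table, nominally under the tray's centre; -x looks to the wavy near edge, +y to the nose's side. The tray sits tight on it (no give under 25 N), shifted a hidden amount, 3 to 10 mm to +x and up to 6 mm to +y or -y, not turned. Keep a leaf's force on the tray under 20 N.
- tray_edge (a point): Unshifted middle of the tray's near edge, (-100, 0, 34) mm from the mount's origin; axes as the mount. The tray's edges are vertical and smooth from 10 to 34 mm above the table, with a 7 mm rim on top at the sides, 50 mm back from this edge. Touch or sight tells the hidden shift, the same for nose and bay.
- nose_mark (a point): Centre of the nose's curve if the tray were not shifted: (-95, 75, 16) mm from the mount's origin; really 3 to 10 mm farther to +x and up to 6 mm off in y. Axes as the mount. The nose is a convex bulge of radius 40 mm, its tip towards -x.
- bay_mark (a point): Centre of the bay's curve if the tray were not shifted: (-120, -70, 16) mm from the mount's origin; the tray's shift adds to it. Axes as the mount. The bay is a concave hollow of radius 45 mm, deepest towards +x, spanning 60 degrees to either side.
- hollow_leaf: Yellow loose radius leaf, about 150 g: plate 22 mm thick, 70 mm wide, x -20 to +46 mm, with a concave arc of radius 40 mm at its +x end; upright grip block 30 (x) x 18 (y) x 40 mm on top, 22 to 62 mm up. Origin at the underside below the block's centre. Seat it with +x along the mount's +x (within 0.2 rad). If one toe bears less than 2 N it rocks: shift it sideways.
- hollow_leaf_arc (a point): Centre of the hollow leaf's arc: 75 mm ahead (+x) of the leaf's origin, 16 mm up; axes as the leaf. Seated, it coincides with the true centre of the nose's curve.
- hollow_leaf_left: The hollow leaf's black toe, 10 mm wide, 22 mm high, at x 40.5, y +29 mm of the leaf; origin at its foot, on its axis. It stands 1.5 mm proud of the arc and touches the nose 40 degrees to one side.
- hollow_leaf_right: The hollow leaf's other black toe, at y -29 mm; origin at its foot, on its axis.
- bulged_leaf: Blue loose radius leaf, about 150 g: plate 22 mm thick, 60 mm wide, x -20 to +59 mm, with a convex arc of radius 45 mm at its +x end; the same grip block 30 x 18 x 40 mm on top, 22 to 62 mm up. Origin at the underside below the block's centre. Seat it with +x along the mount's +x (within 0.2 rad). If one toe bears less than 2 N it rocks: shift it sideways.
- bulged_leaf_arc (a point): Centre of the bulged leaf's arc: 15 mm ahead (+x) of the leaf's origin, 16 mm up; axes as the leaf. Seated, it coincides with the true centre of the bay's curve.
- bulged_leaf_left: The bulged leaf's black toe, 10 mm wide, 22 mm high, at x 45.6, y +26 mm of the leaf; origin at its foot, on its axis. It stands 1.5 mm proud of the arc and touches the bay 40 degrees to one side.
- bulged_leaf_right: The bulged leaf's other black toe, at y -26 mm; origin at its foot, on its axis.
- spare_leaf: Red loose hollow leaf of radius 22 mm, with the same grip block; it fits neither curve (bystander, to be left where it is)
- mug: Black mug, 80 mm wide, 90 mm high (bystander, to be left where it is)
- sprayer: Amber bottle, 72 mm wide, 190 mm high (bystander, to be left where it is)
- cutter: Green round biscuit cutter, 64 mm wide, 18 mm high (bystander, to be left where it is)
Mind the look-alikes: they are no part of the job. Of the things shaped like the bulged_leaf, the blue one is meant. Of the things like the hollow_leaf, leave any that is brown; of the rest the smaller one is meant.

How it is judged:
On the way, in this order (a step that is already met when the one before it is completed fails the run):
1. the hollow leaf is pressed on the nose without rocking: both its toes bear on the tray with more than 2 N each, for 0.6 s (horizontal distance between hollow_leaf_arc and nose_mark below 0.015 m and contact force between each of hollow_leaf_left, hollow_leaf_right and mount above 2 N), for 0.6 s.
2. the bulged leaf is pressed in the bay without rocking: both its toes bear on the tray with more than 2 N each, for 0.6 s (horizontal distance between bulged_leaf_arc and bay_mark below 0.015 m and contact force between each of bulged_leaf_left, bulged_leaf_right and mount above 2 N), for 0.6 s.
At the end, for the whole second after the job is handed in: Both leaves stand released and at rest, flat on the table, the hollow one at the nose and the bulged one in the bay: each arc centre within 15 mm (level distance) of its curve's mark (the tray's hidden shift included), its x axis within 0.25 rad of the mount's (horizontal distance between hollow_leaf_arc and nose_mark below 0.015 m and angle between the x axis of each of hollow_leaf, bulged_leaf and the x axis of mount, either way round below 0.25 rad and angle between each of hollow_leaf, bulged_leaf's own z axis and vertical below 0.06 rad and height (world z) of each of hollow_leaf, bulged_leaf below 0.004 m and linear speed of each of hollow_leaf, bulged_leaf below 0.01 m/s and horizontal distance between bulged_leaf_arc and bay_mark below 0.015 m); the robot touches nothing.
It fails at once if the hollow leaf pressed on the tray with more than 20 N (contact force between hollow_leaf and mount above 20 N).
It fails at once if the bulged leaf pressed on the tray with more than 20 N (contact force between bulged_leaf and mount above 20 N).
It fails at once if the robot itself pushes on the tray with more than 10 N (contact force between any of the arm, the fingers and mount above 10 N).
It fails at once if the spare leaf, mug, spray bottle or cutter is moved more than 20 mm (distance of any of mug, sprayer, spare_leaf, cutter from where it was at the start of the episode above 0.02 m).
It also fails if it takes over 67 s, if anything falls off the work surface, if the arm or the gripper's body presses on something with over 40 N, if the wrist force passes 120 N, or if a joint passes its speed limit or range.

## Robot

A 6-joint arm with a two-finger parallel gripper is mounted at the origin on the work surface. World frame = base frame: x ahead of the robot, y to its left, z up, the work surface at z = 0. Lengths are in m, angles in rad, forces in N, time in s.
With the tool pointing down it reaches from about 0.275 to 1 m from the base axis. Payload 8.4 kg.
Tool frame: the origin (TCP) lies on the centre line of the jaws, within the pads' length; the fingertips stand 17 mm ahead of it and the grasp point (between the pads) lies 2 mm behind it (bot.tcp_to_tips is the z of the fingertips in the tool frame, in m); z points along the fingers, y is the line along which they close (so a half turn about z gives the same grasp; the last joint's range is limited). The gripper opens to 85 mm and grips with 20 to 120 N. Pads are 22 mm wide; open, the fingers measure 114 mm over their backs; the gripper's body (76 mm by 85 mm) begins 54 mm behind the grasp point. The pads swing forward as they close: fully open they stand 13 mm farther back than shut.
Start: joints at [-1.195, 0.353, 1.633, -0, 1.155, -0.002], TCP at [0.231, -0.581, 0.218] pointing down, gripper open.
Joint ranges: [-2.63, 2.63], [-0.92, 2.1], [0.06, 2.66], [-1.3, 4.44], [0, 2.69], [-3.02, 3.02]. Speed limits (rad/s): [2.22, 2.22, 2.79, 3.14, 3.14, 3.14].

## Interface

Orientations are given as a unit quaternion [x, y, z, w].
In Python, from workcell import bot, hand, kinematics, get_obs, vision, hand_in gives the robot as it stands. The module is installed in compiled form; this text tells all that it offers. Calls block until the motion is done:
- bot.reach(position, orientation): joint-space move of the TCP to a pose.
- bot.servo_line(position, ori=None, velocity=0.15): straight line of the TCP; ori=None keeps the orientation; velocity is the mean speed in m/s.
- bot.goto_joints(angles): joint-space move.
- hand.move_gripper(opening, strength=None): finger opening in m; strength is the grip in N (None keeps the last); returns when the fingers have stopped.
- bot.dwell(seconds).
- kinematics.solve_ik(position, orientation): joint angles nearest the present ones, or None.
- get_obs(): the state.
- vision.read_camera(name): name is "scene" or "side" or "wrist"; returns a dict with "frame" (420x560x3 uint8, red, green, blue), "intrinsics" (3x3 intrinsics, pixels), "dist" ([k1, k2, p1, p2, k3] as OpenCV has them; the pictures are not rectified), "view" (4x4, takes a point from world to camera coordinates). Camera axes: x right, y down, z forward; pixel columns grow to the right and rows downward; lengths in m; the calibration is good to about 2 mm. A picture is of the moment at which its call begins. There is no depth.
A pose or a line that the arm cannot do raises bot.IKError and nothing moves.
- hand_in(): hands the job in; it is judged then, once.
The state is a dict: "time_s": time; "joint_pos": joint angles; "joint_vel": joint speeds; "joint_efforts": joint torques, N m; "position": TCP position; "orientation": TCP orientation; "wrist_force": force on the tool from outside, world axes, zero at the start; "ft_torque": the same for the moment, N m; "gripper_width": finger opening in m; "grip_force": force on a finger pad.
Only numpy, scipy, OpenCV 4.12 (cv2) and the standard library are available. Lean on these libraries where they do the work, as an engineer would, in place of code of your own. Each camera call takes 0.05 s, during which the arm holds its last target. There are 200 camera calls.

## Working session

There is one attempt and no reset: what is moved stays moved. The work goes in short steps, each a Python script; the robot and the scene stay as the last script left them, time stands still between calls to the robot, and variables do not carry over. Pictures are saved under pics/ and viewed, at most 10 in all, crops included, and the job is handed in when it is done.

```bash
mkdir -p pics; cat > h.py <<'E'
import numpy as np, cv2
from workcell import bot, hand, kinematics, get_obs, vision, hand_in
def snap(name,fn=None):
    d=vision.read_camera(name); 
    if fn: cv2.imwrite('pics/'+fn,d['frame'][:,:,::-1])
    np.savez('pics/'+(fn or name)+'.npz',**{k:np.array(v) for k,v in d.items()})
    return d
def load(fn): return dict(np.load('pics/'+fn+'.npz'))
def p2w(d,px,z):
    p=cv2.undistortPoints(np.array(px,float).reshape(-1,1,2),d['intrinsics'],d['dist']).reshape(-1,2)
    V=d['view'];R=V[:3,:3];t=V[:3,3];c=-R.T@t
    r=np.c_[p,np.ones(len(p))]@R
    return c+r*((z-c[2])/r[:,2])[:,None]
def w2p(d,P):
    V=d['view'];return cv2.projectPoints(np.array(P,float).reshape(-1,1,3),cv2.Rodrigues(V[:3,:3])[0],V[:3,3],d['intrinsics'],d['dist'])[0].reshape(-1,2)
E
python3 - <<'E'
from h import *
a=[snap(n,n+'0.png') for n in('scene','side')]
for d in a:
    V=d['view'];print(-V[:3,:3].T@V[:3,3],V[:3,:3].round(2).tolist())
o=get_obs();print(o['time_s'],o['orientation'],o['wrist_force'])
E
```

```text
[ 1.12042326 -0.03005719  0.91732812] [[0.02, 1.0, -0.01], [0.81, -0.02, -0.58], [-0.58, 0.01, -0.82]]
[-0.1098711   0.72376158  0.69541798] [[-0.78, -0.63, 0.01], [-0.35, 0.42, -0.84], [0.52, -0.65, -0.55]]
0.1 [ 9.82216850e-01  1.87748927e-01 -1.08495292e-04 -6.23675309e-04] [-0.40977862  0.1472858   0.23144126]
```

View pics/scene0.png

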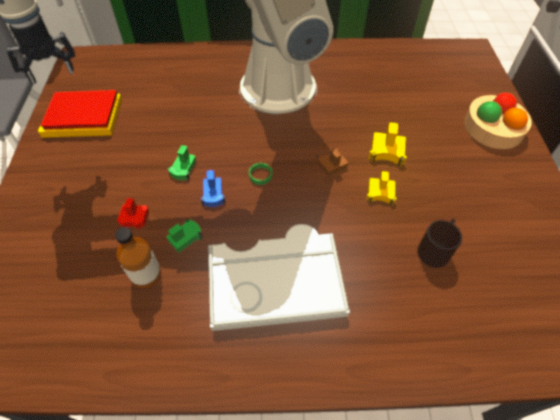

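View pics/side0.png

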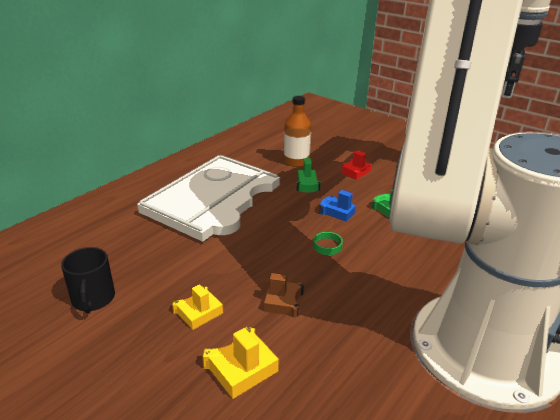

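Both views show the small yellow leaf at scene (382,188), blue at (212,190), and the tray's nose at about (302,232) with the bay left of it. The larger yellow at (389,147), the brown and the greens are to be left. I'll enlarge the scene for measurements.

```bash
python3 - <<'E'
from h import *
f=cv2.imread('pics/scene0.png')
a=cv2.resize(f[160:220,360:410],None,fx=8,fy=8,interpolation=cv2.INTER_CUBIC)
b=cv2.resize(f[160:220,190:240],None,fx=8,fy=8,interpolation=cv2.INTER_CUBIC)
cv2.imwrite('pics/c1.png',np.hstack([a,b]))
cv2.imwrite('pics/c2.png',cv2.resize(f[215:335,195:355],None,fx=5,fy=5,interpolation=cv2.INTER_CUBIC))
E
```

```text
(no output)
```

View pics/c1.png

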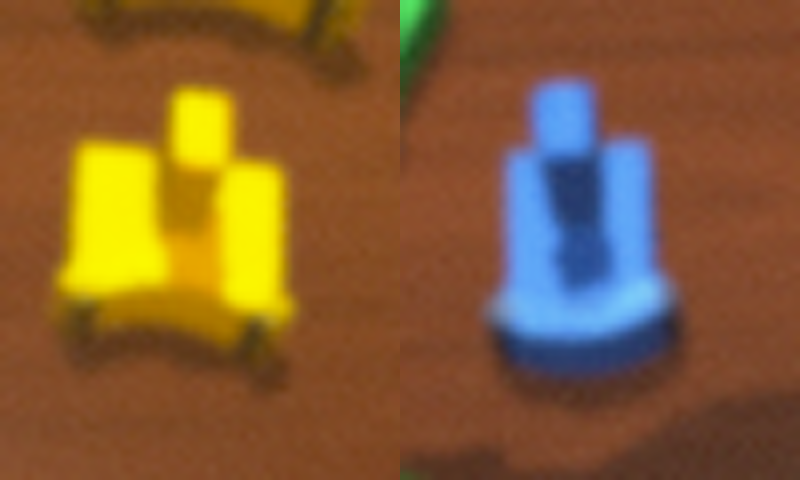

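View pics/c2.png

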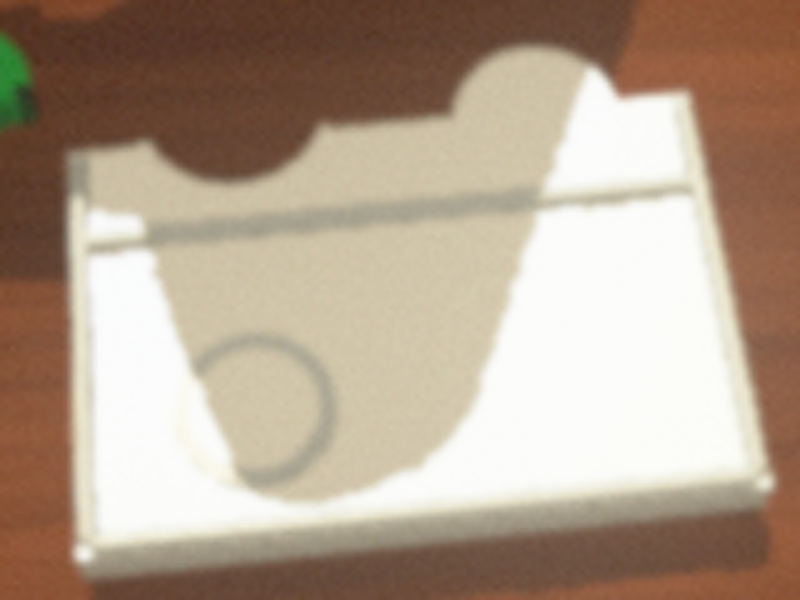

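```bash
python3 - <<'E'
from h import *
d=load('scene0.png')
f=lambda L,s,o,z: p2w(d,(np.array(L,float)+.5)/s-.5+np.array(o),z)
np.set_printoptions(precision=4,suppress=True)
print('Ytop',f([(203,128),(178,90),(170,160),(235,92),(232,165)],8,(360,160),.062))
print('Yplate',f([(78,142),(285,160)],8,(360,160),.022))
print('Btop',f([(163,118),(132,85),(136,155),(194,82),(196,155)],8,(190,160),.062))
print('Bplate',f([(105,150),(252,140),(107,300),(255,280)],8,(190,160),.022))
print('edge',f([(70,152),(690,93),(150,142),(325,125),(455,112),(618,97)],5,(195,215),.034))
for n,L in(('nose',[(530,45),(455,105),(490,57),(570,55),(612,92),(468,78)]),('bay',[(235,183),(160,150),(315,138),(190,175),(280,172)])):
    P=f(L,5,(195,215),.034)[:,:2];A=np.c_[2*P,np.ones(len(P))];s=np.linalg.lstsq(A,(P**2).sum(1),rcond=None)[0];print(n,s[:2],np.sqrt(s[2]+s[:2]@s[:2]))
print([p.round(1).tolist() for p in w2p(d,[[0.231,-.581,.2]])])
E
```

```text
Ytop [[0.4328 0.2673 0.062 ]
 [0.4167 0.2619 0.062 ]
 [0.4457 0.2543 0.062 ]
 [0.418  0.2805 0.062 ]
 [0.4483 0.274  0.062 ]]
Yplate [[0.4056 0.2377 0.022 ]
 [0.4152 0.3066 0.022 ]]
Btop [[ 0.4158 -0.1867  0.062 ]
 [ 0.4015 -0.1978  0.062 ]
 [ 0.4309 -0.1944  0.062 ]
 [ 0.4008 -0.1774  0.062 ]
 [ 0.4315 -0.175   0.062 ]]
Bplate [[ 0.3962 -0.2128  0.022 ]
 [ 0.3934 -0.1631  0.022 ]
 [ 0.4593 -0.2074  0.022 ]
 [ 0.4525 -0.1592  0.022 ]]
edge [[ 0.6109 -0.181   0.034 ]
 [ 0.586   0.1182  0.034 ]
 [ 0.6063 -0.1429  0.034 ]
 [ 0.5991 -0.059   0.034 ]
 [ 0.5935  0.0038  0.034 ]
 [ 0.5873  0.0831  0.034 ]]
nose [0.5961 0.0428] 0.03916595053962217
bay [ 0.5871 -0.1022] 0.04292723051650343
[[59.1, 90.6]]
```

```bash
cat >> h.py <<'E'
def Q(psi): return [np.cos(psi/2),np.sin(psi/2),0,0]
E
python3 - <<'E'
from h import *
p=np.array(get_obs()['position'])
bot.servo_line([p[0],p[1],.33],velocity=.2)
for n,pos,psi in(('wb',[.42,-.187,.30],.09),('wt',[.53,-.03,.36],.09),('wy',[.435,.267,.30],-.17+np.pi)):
    bot.reach(pos,Q(psi)); d=snap('wrist',n+'.png'); V=d['view']
    print(n,get_obs()['time_s'],(-V[:3,:3].T@V[:3,3]).round(3),V[2,:3].round(2),get_obs()['joint_pos'][5])
b=[cv2.imread('pics/%s.png'%n) for n in('wb','wt','wy')]
cv2.imwrite('pics/w3.png',np.vstack([np.hstack([cv2.resize(b[0],(400,300)),cv2.resize(b[2],(400,300))]),np.hstack([cv2.resize(b[1],(400,300)),np.zeros((300,400,3),np.uint8)])]))
E
```

```text
wb 2.4667 [ 0.501 -0.18   0.457] [-0.31 -0.03 -0.95] 1.0581318931367998
wt 3.3333 [ 0.611 -0.023  0.516] [-0.32 -0.03 -0.95] 1.4203805413456858
wy 5.3417 [0.356 0.281 0.457] [ 0.31 -0.06 -0.95] -0.8527264732103146
```

View pics/w3.png

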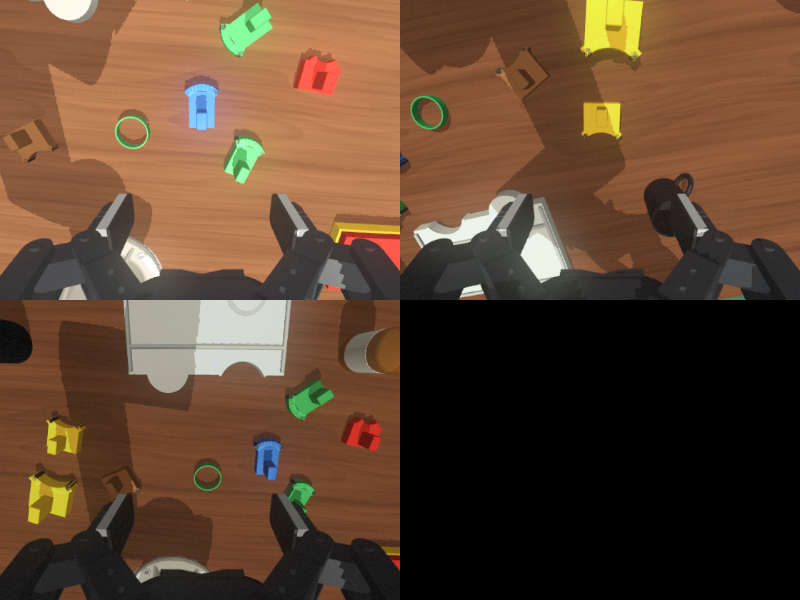

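The wrist views show blue at about (201,106), small yellow at (602,118), and the nose and bay in the third tile at about (168,385) and (243,368). I'll enlarge these.

```bash
python3 - <<'E'
from h import *
g=lambda n,x,y,w,h,s:cv2.resize(cv2.imread(f'pics/{n}.png')[y:y+h,x:x+w],None,fx=s,fy=s,interpolation=cv2.INTER_CUBIC)
top=np.hstack([g('wb',250,105,80,85,4),g('wy',240,130,80,85,4)])
t=g('wt',170,45,250,80,3)
im=np.zeros((340+240,750,3),np.uint8);im[:340,:640]=top;im[340:]=t
cv2.imwrite('pics/c3.png',im)
E
```

```text
(no output)
```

View pics/c3.png

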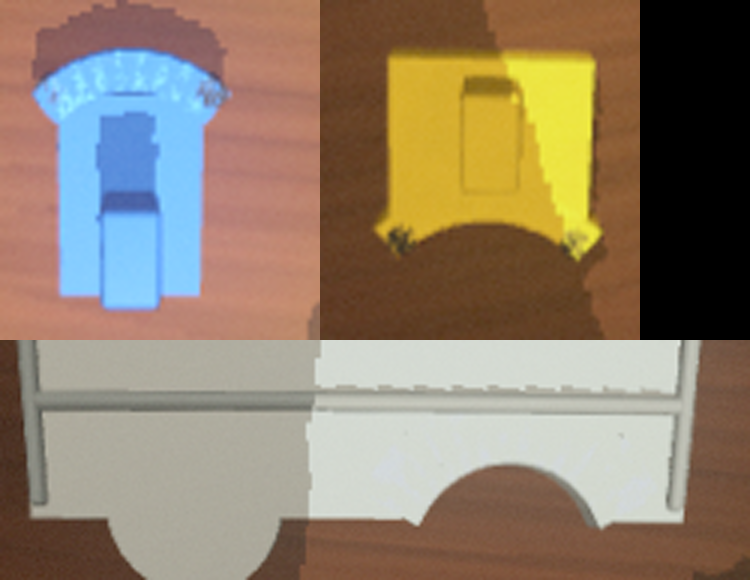

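```bash
python3 - <<'E'
from h import *
from scipy.optimize import least_squares
np.set_printoptions(precision=4,suppress=True)
def f(n,L,s,o,z): return p2w(load(n),(np.array(L,float)-np.array(o[:2])+.5)/s-.5+np.array(o[2:]),z)[:,:2]
yaw=lambda a,b:np.arctan2(*(b-a)[::-1])
B=f('wb.png',[(105,212),(160,212),(158,308),(103,306)],4,(0,0,250,105),.062)
b=f('wb.png',[(60,295),(60,125),(201,295),(204,125)],4,(0,0,250,105),.022)
print('B',B.mean(0),yaw(B[3],B[0]),yaw(B[2],B[1]),yaw(b[0],b[1]),yaw(b[2],b[3]),yaw(b[2],b[0])-np.pi/2,np.linalg.norm(b[2]-b[0]))
Y=f('wy.png',[(461,95),(520,96),(517,192),(462,188)],4,(320,0,240,130),.062)
y=f('wy.png',[(387,58),(387,215),(595,60),(588,220)],4,(320,0,240,130),.022)
print('Y',Y.mean(0),yaw(Y[0],Y[3]),yaw(Y[1],Y[2]),yaw(y[0],y[1]),yaw(y[2],y[3]),yaw(y[0],y[2])-np.pi/2,np.linalg.norm(y[2]-y[0]))
o=(0,340,170,45)
e=f('wt.png',[(32,518),(683,522),(280,519),(400,519)],3,o,.034)
print('edge',e,yaw(e[1],e[0])-np.pi/2,np.linalg.norm(e[1]-e[0]))
for n,L,R in(('nose',[(110,535),(125,560),(147,578),(250,578),(268,556),(280,530)],.04),('bay',[(425,503),(440,485),(470,468),(510,463),(545,467),(575,480),(590,500)],.045)):
    P=f('wt.png',L,3,o,.034)
    s=least_squares(lambda v:np.hypot(*(P-v[:2]).T)-v[2],[*P.mean(0),R]); 
    s2=least_squares(lambda v:np.hypot(*(P-v[:2]).T)-R,s.x[:2]);print(n,s.x,s2.x,abs(s2.fun).max())
E
```

```text
B [ 0.4177 -0.1881] 0.06197084583239412 0.07492459224503427 0.07304279505866629 0.08758779423618261 0.08866114552220683 0.046775872402989305
Y [0.4338 0.2665] -0.16833196575703854 -0.1968044856243735 -0.19585654067138386 -0.1926051626888044 -0.18166099113353185 0.0669323859409495
edge [[ 0.5877  0.1156]
 [ 0.6129 -0.1839]
 [ 0.5969  0.0016]
 [ 0.6019 -0.0533]] 0.08392848984788603 0.3005497565734235
nose [0.6007 0.0416 0.0415] [0.5984 0.0413] 0.0010324977224489898
bay [ 0.581  -0.1054  0.051 ] [ 0.5881 -0.1046] 0.0020586546278191786
```

Measurements agree: tray yaw is 0.084 from the edge, and the nose and bay centres fit to within 2 mm. Next I grasp the yellow leaf and press it.

```bash
cat >> h.py <<'E'
YAW=.084; ex=np.array([np.cos(YAW),np.sin(YAW)]); ey=np.array([-ex[1],ex[0]])
ZG=.052
def grasp(c,psi,w):
    hand.move_gripper(w,40); bot.reach([*c,.12],Q(psi)); bot.servo_line([*c,ZG],velocity=.1)
    hand.move_gripper(0,40); o=get_obs(); print('width',o['gripper_width'],o['grip_force'])
    bot.servo_line([*c,.14],velocity=.15)
def force():
    F=np.mean([[get_obs()['wrist_force'],bot.dwell(.02)][0] for _ in range(4)],axis=0)
    return np.array([F[:2]@ex,F[:2]@ey,F[2]])
def press(seat,tare,z,a=-.006,b=0.,goal=9.,tmax=12):
    """advance along ex in small steps, yield sideways to the lateral force; hold when seated"""
    t0=get_obs()['time_s']; held=None
    while get_obs()['time_s']-t0<tmax:
        bot.servo_line([*(seat+a*ex+b*ey),z],velocity=.02); bot.dwell(.06)
        f=force()-tare; push=-f[0]; t=get_obs()['time_s']
        print(f'{t:.2f} a{a*1e3:.2f} b{b*1e3:.2f} F{f.round(1)}')
        if push>13: a-=.0004; held=None; continue
        if push>7 and abs(f[1])<2.5:
            held=held or t
            if t-held>1.2: return a,b,True
            if abs(f[1])>1.2: b+=np.sign(f[1])*.0001
            continue
        held=None
        if push>2 and abs(f[1])>.25*push: b+=np.clip(f[1]*.0002,-.0008,.0008)
        if push<2: a+=.0005
        elif push<goal: a+=np.clip((goal-push)*.00005,.0001,.0003)
        if a>.012: print('no contact');break
    return a,b,False
E
python3 - <<'E'
from h import *
grasp([.4336,.2667],-.187+np.pi,.045)
seat=np.array([.5988,.0411])-.075*ex
s=seat-.02*ex
bot.reach([*s,.12],Q(YAW+np.pi)); bot.servo_line([*s,ZG+.001],velocity=.1); bot.dwell(.3)
print(get_obs()['time_s'],force(),get_obs()['position'])
snap('wrist','wn.png')
E
```

```text
width -9.017885596257601e-05 0.0
10.7167 [ 0.21583401 -0.41382746 -0.0744084 ] [0.50433158 0.0331112  0.05333522]
```

View pics/wn.png

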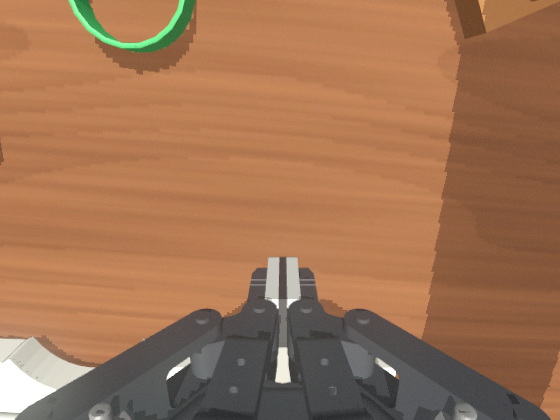

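The grasp missed: the fingers are shut and empty in front of the tray. I'll look at where the leaf is.

```bash
python3 - <<'E'
from h import *
o=get_obs();p=o['position'];bot.servo_line([p[0],p[1],.15],velocity=.2)
a=snap('scene','s1.png');b=snap('side','d1.png')
g=lambda d,x,y,w,h,s:cv2.resize(d['frame'][y:y+h,x:x+w,::-1],None,fx=s,fy=s,interpolation=cv2.INTER_CUBIC)
cv2.imwrite('pics/c4.png',np.hstack([g(a,350,110,80,120,5),g(b,160,250,80,120,5)]))
E
```

```text
(no output)
```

View pics/c4.png

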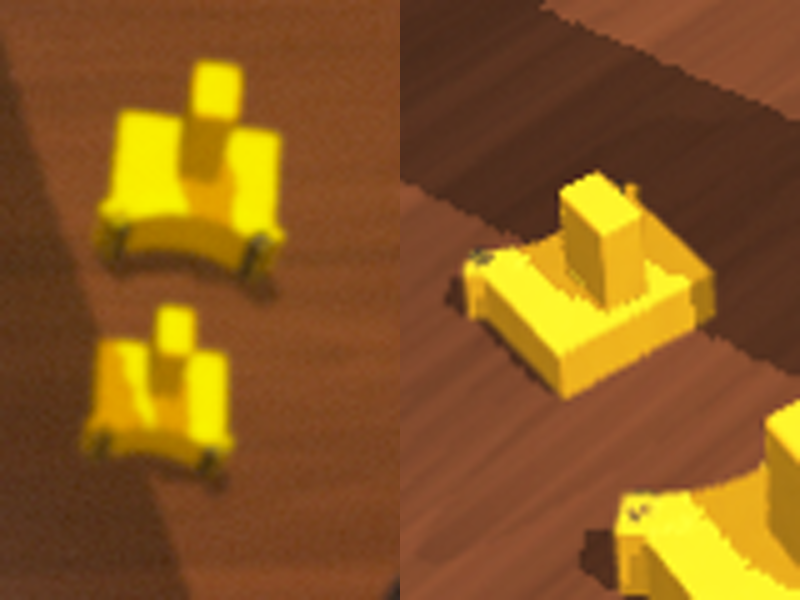

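```bash
python3 - <<'E'
from h import *
d=load('wn.png'); p=np.array([0.50433158,0.0331112,0.05333522])
print(w2p(d,[p,p-[0,0,.017],p+[0,0,.05]]))
hand.move_gripper(.045,40); c=[.4336,.2667]; bot.reach([*c,.12],Q(-.187+np.pi))
print(get_obs()['position'],get_obs()['gripper_width'],bot.tcp_to_tips)
bot.servo_line([*c,.065],velocity=.1);o=get_obs();print(o['position'],o['orientation'],o['gripper_width'],o['time_s'])
d=snap('wrist','wg.png'); print(w2p(d,[[*c,.062],o['position'],np.array(o['position'])-[0,0,.017]]))
e=snap('side','sg.png');
cv2.imwrite('pics/c5.png',np.hstack([cv2.resize(d['frame'][200:420,180:400,::-1],(400,400)),cv2.resize(e['frame'][230:350,140:260,::-1],(400,400))]))
E
```

```text
[[282.12875685 259.0747353 ]
 [282.1859286  245.20103699]
 [281.87781552 319.97810757]]
[0.4339444  0.26625347 0.12013624] 0.04516691536801684 0.017
[0.43400087 0.2665287  0.06523591] [9.36254318e-02 9.95607485e-01 6.42427217e-05 9.79636598e-05] 0.045192744166010386 13.7333
[[282.01813835 255.60342759]
 [281.82664547 259.16340301]
 [281.9011806  245.28931121]]
```

View pics/c5.png

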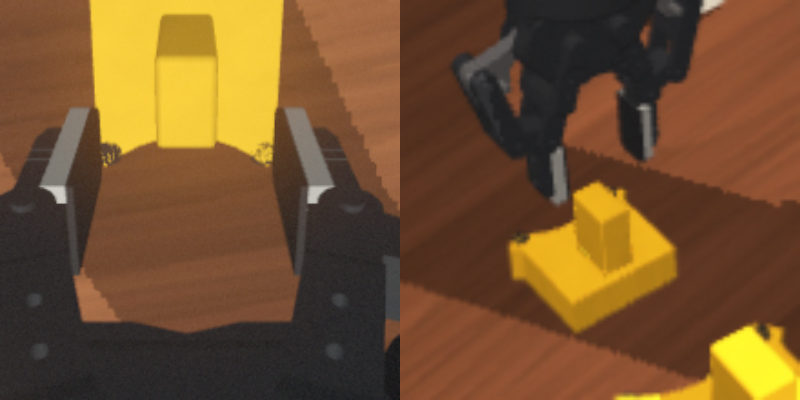

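```bash
python3 - <<'E'
from h import *
np.set_printoptions(precision=4,suppress=True)
e=load('sg.png');p=np.array([0.43400087,0.2665287,0.06523591])
t=np.array([np.sin(.187),np.cos(.187),0])
for dz in(0,-.017,.02): print(dz,w2p(e,[p+.0225*t+[0,0,dz],p-.0225*t+[0,0,dz]]).ravel())
for z in(.03,.05,.06,.07,.08,.09): print(z,p2w(e,[(186.5,290),(213.5,277.4)],z)[:,:2].ravel())
print(w2p(e,[[*p[:2],.062]]))
o=get_obs();print(kinematics.solve_ik(o['position'],o['orientation'])-np.array(o['joint_pos']))
E
```

```text
0 [188.2819 293.5797 209.605  282.7152]
-0.017 [189.047  300.6916 210.1471 289.7377]
0.02 [187.3592 285.0319 208.9515 274.2789]
0.03 [0.4787 0.2597 0.4652 0.2019]
0.05 [0.461  0.2737 0.448  0.2176]
0.06 [0.4522 0.2807 0.4393 0.2254]
0.07 [0.4433 0.2876 0.4307 0.2333]
0.08 [0.4345 0.2946 0.422  0.2411]
0.09 [0.4256 0.3016 0.4134 0.249 ]
[[199.2177 289.4259]]
[-0.  0.  0. -0.  0.  0.]
```

The side view puts the fingertips at z of about 0.075 with the TCP at 0.065. The tips are really some 10 mm behind the TCP instead of 17 mm ahead, so I must go lower. I'll do this with a guarded descent.

```bash
python3 - <<'E'
from h import *
c=np.array([.4336,.2667]); p0=get_obs()['wrist_force'][2]
for z in(.05,.04,.034,.030,.026,.023):
    bot.servo_line([*c,z],velocity=.08); o=get_obs(); fz=o['wrist_force'][2]-p0; print(z,fz)
    if abs(fz)>2: break
e=snap('side','sg2.png')
hand.move_gripper(0,40); bot.dwell(.1); o=get_obs(); print(o['gripper_width'],o['grip_force'],o['wrist_force'],o['position'],o['time_s'])
d=snap('side','sg3.png')
cv2.imwrite('pics/c6.png',np.hstack([cv2.resize(k['frame'][230:350,140:260,::-1],(400,400)) for k in(e,d)]))
E
```

```text
0.05 0.010351846735434378
0.04 -0.5384934468057494
0.034 -0.00498342613349817
0.03 0.800283608690384
0.026 0.34685520040601014
0.023 -0.9249077729359116
0.017134750081800126 39.69244837760925 [-0.15697548 -0.72231688  1.38994323] [0.43370828 0.26674678 0.02314334] 15.9417
```

View pics/c6.png

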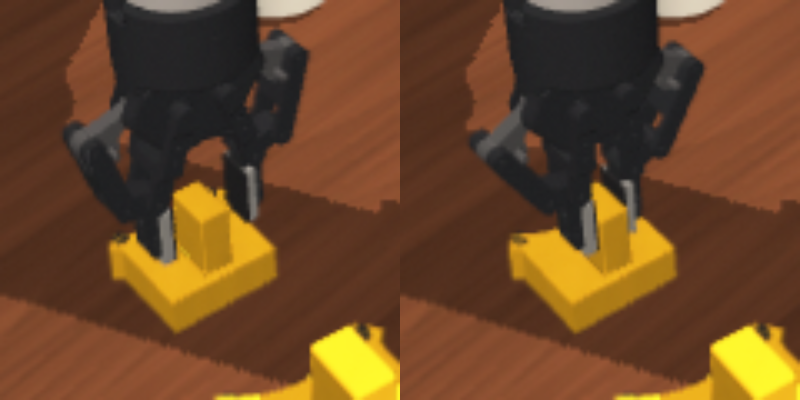

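The leaf is gripped (width 17.1 mm, 40 N). Now I carry it and press it on the nose.

```bash
sed -i 's/^ZG=.*/ZG=.023/' h.py; python3 - <<'E'
from h import *
c=[.4336,.2667]
bot.servo_line([*c,.11],velocity=.15)
seat=np.array([.5988,.0411])-.075*ex; s=seat-.015*ex
bot.reach([*s,.11],Q(YAW+np.pi)); o=get_obs(); print('carry',o['gripper_width'],o['wrist_force'],o['time_s'])
bot.servo_line([*s,ZG+.001],velocity=.08); bot.dwell(.2)
t=force(); print(t)
a,b,ok=press(seat,t,ZG+.001,a=-.008,tmax=11); print(a,b,ok,get_obs()['time_s'],get_obs()['gripper_width'])
E
```

```text
carry 0.017173901467799933 [-0.76605811 -0.04315228 -2.53620525] 17.6917
[-0.09231321  0.08580318 -1.86041278]
19.81 a-8.00 b0.00 F[0.3 0.1 0.4]
20.18 a-7.50 b0.00 F[ 0.5 -0.4  0.1]
20.56 a-7.00 b0.00 F[ 0.2  0.3 -0.4]
20.93 a-6.50 b0.00 F[ 0.5 -0.4  0.1]
21.31 a-6.00 b0.00 F[-0.2 -0.1 -0.1]
21.68 a-5.50 b0.00 F[-0.3 -0.1  0.1]
22.06 a-5.00 b0.00 F[0.  0.2 0.3]
22.43 a-4.50 b0.00 F[-0.  -0.3  0.1]
22.81 a-4.00 b0.00 F[ 0.3 -0.2  0.3]
23.18 a-3.50 b0.00 F[ 0.2  0.2 -0.4]
23.56 a-3.00 b0.00 F[-0.2 -0.3 -0.1]
23.93 a-2.50 b0.00 F[0.5 0.1 0.1]
24.31 a-2.00 b0.00 F[-0.1 -0.2 -0.1]
24.68 a-1.50 b0.00 F[ 0.4 -0.1 -0.3]
25.06 a-1.00 b0.00 F[0.2 0.2 0.2]
25.43 a-0.50 b0.00 F[-1.3  0.5  0.1]
25.81 a0.00 b0.00 F[-2.6  1.1  0.6]
26.18 a0.30 b0.22 F[-3.9  2.3  0. ]
26.56 a0.55 b0.68 F[-5.   1.8  0.1]
26.93 a0.75 b1.03 F[-4.7  0.2  0.4]
27.31 a0.97 b1.03 F[-6.1  0.5  1.2]
27.68 a1.12 b1.03 F[-5.8  0.5  1.2]
28.06 a1.27 b1.03 F[-6.7  0.5  1.8]
28.43 a1.39 b1.03 F[-6.9  0.3  1.5]
28.81 a1.49 b1.03 F[-7.3  0.8  1.9]
29.18 a1.49 b1.03 F[-6.8  0.6  2.4]
29.56 a1.60 b1.03 F[-7.1  0.9  2.1]
29.93 a1.60 b1.03 F[-7.4  0.4  2.4]
30.31 a1.60 b1.03 F[-7.1  0.1  2. ]
0.0016042624697960894 0.0010286019872616794 False 30.3083 0.017203030580605166
```

```bash
python3 - <<'E'
from h import *
seat=np.array([.5988,.0411])-.075*ex; t=np.array([-.09,.09,-1.86])
for a,b in((.0020,.0010),(.0022,.0013),(.0022,.0016)):
    bot.servo_line([*(seat+a*ex+b*ey),ZG+.001],velocity=.02)
    for _ in range(2):
        bot.dwell(.3 if b!=.0013 else .5); o=get_obs(); print(b,(force()-t).round(1),np.round(o['ft_torque'],2),round(o['time_s'],2))
E
```

```text
0.001 [-8.4  0.5  2.2] [0.   1.55 0.06] 30.86
0.001 [-7.9  0.8  2.5] [0.04 1.52 0.11] 31.23
0.0013 [-8.7 -0.6  1.9] [-0.25  1.54 -0.01] 32.04
0.0013 [-8.2 -0.8  2.2] [-0.21  1.51 -0.02] 32.61
0.0016 [-8.1 -1.7  1.3] [-0.45  1.53 -0.09] 33.23
0.0016 [-8.  -1.6  1.2] [-0.43  1.53 -0.09] 33.59
```

Fy crosses zero as the leaf is shifted, so both toes bear; it was held about 3 s at about 8 N. Next I release and do the blue leaf.

```bash
python3 - <<'E'
from h import *
seat=np.array([.5988,.0411])-.075*ex
s=seat-.0003*ex+.0012*ey
bot.servo_line([*s,ZG+.001],velocity=.02); bot.servo_line([*s,ZG],velocity=.02)
hand.move_gripper(.036,40); bot.servo_line([*s,.13],velocity=.15)
c=np.array([.4172,-.1877]); psi=.08+np.pi
bot.reach([*c,.12],Q(psi)); p0=get_obs()['wrist_force'][2]
for z in(.05,.03,.023):
    bot.servo_line([*c,z],velocity=.12); fz=get_obs()['wrist_force'][2]-p0
    if abs(fz)>3: print('touch',z,fz); raise SystemExit
hand.move_gripper(0,40); o=get_obs(); print(o['gripper_width'],o['grip_force'],o['time_s'])
if o['gripper_width']<.01: raise SystemExit
bot.servo_line([*c,.11],velocity=.15)
seat=np.array([.5867,-.1053])-.015*ex; s=seat-.015*ex
bot.reach([*s,.11],Q(YAW+np.pi)); print('carry',get_obs()['gripper_width'],get_obs()['wrist_force'])
bot.servo_line([*s,ZG+.001],velocity=.08); bot.dwell(.2)
t=force(); print(t,get_obs()['time_s'])
a,b,ok=press(seat,t,ZG+.001,a=-.004,b=.0006,goal=10,tmax=9.5); print(a,b,ok,get_obs()['time_s'])
E
```

```text
0.017477806815682433 39.99108552932739 37.9333
carry 0.017488039332887444 [-0.10927356  0.72874683 -2.36061559]
[-0.10239727  0.20256138 -1.79079908] 40.8417
41.67 a-4.00 b0.60 F[0.3 0.2 0.2]
42.04 a-3.50 b0.60 F[ 0.1 -0.3  0.4]
42.42 a-3.00 b0.60 F[ 0.2 -0.1  0.1]
42.79 a-2.50 b0.60 F[0.4 0.1 0.2]
43.17 a-2.00 b0.60 F[ 0.2  0.1 -0.4]
43.54 a-1.50 b0.60 F[-0.2 -0.2 -0.3]
43.92 a-1.00 b0.60 F[0.4 0.2 0.4]
44.29 a-0.50 b0.60 F[ 0.2 -0.6 -0.1]
44.67 a0.00 b0.60 F[-1.6 -1.4  0. ]
45.04 a0.50 b0.60 F[-4.8 -2.4  1.2]
45.42 a0.76 b0.11 F[-4.9 -0.5  1.4]
45.79 a1.01 b0.11 F[-5.8 -0.5  2.4]
46.17 a1.22 b0.11 F[-6.1 -0.7  2.6]
46.54 a1.42 b0.11 F[-7.4 -0.8  3.8]
46.92 a1.42 b0.11 F[-7.2 -1.1  3.1]
47.29 a1.42 b0.11 F[-7.4 -0.6  3.9]
47.67 a1.42 b0.11 F[-7.5 -0.4  3.9]
48.04 a1.42 b0.11 F[-7.5 -1.   3.5]
0.0014176456995191892 0.0001101059253194891 True 48.0417
```

```bash
python3 - <<'E'
from h import *
seat=np.array([.5867,-.1053])-.015*ex; t=np.array([-.1,.2,-1.79])
for a,b in((.0018,-.0001),(.0018,-.0004)):
    bot.servo_line([*(seat+a*ex+b*ey),ZG+.001],velocity=.02)
    for _ in range(2):
        bot.dwell(.5); print(b,(force()-t).round(1),round(get_obs()['time_s'],2))
s=seat-.0002*ex-.0001*ey
bot.servo_line([*s,ZG+.001],velocity=.02); bot.servo_line([*s,ZG],velocity=.02)
hand.move_gripper(.036,40); bot.servo_line([*s,.15],velocity=.15)
bot.reach([.42,-.03,.25],Q(YAW+np.pi)); print(get_obs()['time_s'])
d=snap('scene','end.png'); f=d['frame'].astype(int)
# block tops expected vs colour: predicted px for block-top corners
for n,o in(('Y',np.array([.5988,.0411])-.0753*ex+.0012*ey),('B',s)):
    P=[[*(o+i*.012*ex+j*.006*ey),.062] for i in(-1,0,1) for j in(-1,1)]
    print(n,w2p(d,[[*o,.062]]).round(1),[f[int(v),int(u)].tolist() for u,v in w2p(d,P).round()])
E
```

```text
-0.0001 [-8.3  0.   5.5] 48.86
-0.0001 [-8.8  0.   5.2] 49.42
-0.0004 [-8.8  1.8  5.4] 50.24
-0.0004 [-7.9  1.7  5.3] 50.81
53.4333
Y [[297.8 206.3]] [[210, 146, 13], [206, 143, 14], [210, 148, 0], [228, 165, 0], [204, 143, 6], [231, 167, 0]]
B [[239.2 224.1]] [[114, 121, 180], [106, 164, 242], [109, 160, 239], [105, 165, 244], [90, 143, 227], [92, 147, 228]]
```

```bash
python3 -c "
from h import *
print(hand_in())"
```

```text
the job is handed in; nothing more can be done
None
```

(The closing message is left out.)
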